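# Lift the hung parts tote off its rack and hold it tilted with the connectors in one corner

### The arm

A 6-joint arm with a two-finger parallel gripper is mounted at the origin on the work surface. World frame = base frame: x ahead of the robot, y to its left, z up, the work surface at z = 0. Lengths are in mm, angles in rad, forces in N, time in s.
With the tool pointing down it reaches from about 400 to 925 mm from the base axis. Payload 12.5 kg.
Tool frame: the origin (TCP) lies midway between the tips of the shut fingers; the grasp point (between the pads) lies 19 mm behind it; z points along the fingers, y is the line along which they close (so a half turn about z gives the same grasp; the last joint's range is limited). The gripper opens to 95 mm and grips with 3 to 60 N. Pads are 20 mm wide; open, the fingers measure 119 mm over their backs; the gripper's body (75 mm by 180 mm) begins 59 mm behind the grasp point.
Start: joints at [-1.289, 0.491, 1.559, -0, 1.092, -0.106], TCP at [236.369, -578.599, 214.661] pointing down, gripper open.
Joint ranges: [-3.1, 3.1], [-0.84, 2.19], [0.05, 2.79], [-1.13, 4.28], [0.06, 2.93], [-2.69, 2.69]. Speed limits (rad/s): [2.22, 2.22, 2.79, 3.14, 3.14, 3.14].

### API

Orientations are given as [roll, pitch, yaw] about the fixed x, y, z axes, in that order (R = Rz(yaw) Ry(pitch) Rx(roll)).
In Python, from cell import env gives the robot as it stands.
- The arm moves only by the tool arm_command, never from a script. Its argument "targets" is a list of rows, each a list of 5 numbers: the shift along the tool's x, y, z in mm, then the turn about the tool's z in degrees, then the opening, from 0 (shut) to 1 (fully open). In form: [[tx, ty, tz, roll, fingers], ...]. A call has 1 to 5 rows; each row is the pose to reach, as a shift and turn from the pose commanded when the call began, along the tool's axes at that moment; what a row does not reach only later rows make up. A row lasts 1/10 s, in which the tool goes at most 50 mm and 8.59 degrees, less where a joint would pass 70% of its speed; a pose out of reach is approached as far as the arm can. A call with a gripper value outside its range is refused whole. The fingers move at their own pace and stop on an object; the grip force is fixed at half the most. Time passes only in rows, so rows that repeat a pose let the fingers close. It gives the time, the measured TCP pose, the force, the opening and the grip force at its end, in the units of the state.
- env.state(): the state, without advancing time (a new reading comes with each control period).
- env.read_camera(name): name is "scene" or "top" or "wrist"; returns a dict with "frame" (420x560x3 uint8, red, green, blue), "vertical_fov" (degrees; the focal length in pixels is half the picture's height over the tangent of half this angle, whatever the lens; pixels are square), "cx", "cy" (the principal point, pixels), "world_from_camera" (4x4, takes a point from camera to world coordinates); the wrist camera has in their place "hand_eye" (4x4, takes a point from camera to tool coordinates, whose origin is the TCP and whose axes are the flange's). Camera axes: x right, y down, z forward; pixel columns grow to the right and rows downward; lengths in mm; the calibration is good to about 2 mm. A picture is of the moment at which its call begins: read the wrist's pose just before it. There is no depth.
- env.job_done(): hands the job in; it is judged then, once.
The state is a dict: "t": time; "joints": joint angles; "qvel": joint speeds; "tau": joint torques, N m; "eef_pos": TCP position; "tcp_rot": TCP orientation; "ft_force": force on the tool from outside, world axes, zero at the start; "moment": the same for the moment, N m; "opening": opening from 0.0 (shut) to 1.0 (fully open); "grip_force": force on a finger pad.
Only numpy, scipy, OpenCV 4.12 (cv2) and the standard library are available. Lean on these libraries where they do the work, as an engineer would, in place of code of your own. Each camera call takes 0.05 s, during which the arm holds its last target. There are 200 camera calls.

### The job

Take the blue parts tote with the yellow corner by its black handle, lift it up and off the rack, and hold it in the air over the green mat, tilted so that all three green connector blocks slide together into its yellow corner. Finish while still holding it there, tilted, with the blocks gathered in that corner and the tote touching nothing but your gripper. Do not spill any block, and leave the grey tote and everything else on the bench where they are.

Things in the scene. Friction and masses are not known exactly. Their poses are not given: they have to be found in the camera images.
- tote_handle (a point): Centre of the blue tote's black handle bar, rigid above the tote's middle: 14 mm thick (x), 118 long (y), 18 tall (z), an upright at each end. Axes are the tote's: x to its back (at the rack), y along the bar, z up. Rim 50 mm below, underside 100 mm below. Held here the tote (0.18 to 0.35 kg) balances about level. About 179 mm above the bench at the start.
- tote_floor (a point): Centre of the inner floor of the blue tote (97 mm below the handle bar's centre), axes as the handle; the floor inside is 114 (x) x 104 (y) mm, the walls rise 47 mm above it
- tote_corner (a point): Inner floor corner of the blue tote at its yellow-marked corner (57 mm to -x, 52 mm to +y of the floor centre: the front left corner seen from the robot while it hangs), axes as the handle
- tote: The whole blue tote, 120 (x) x 110 (y) x 50 mm, open top, walls 3 mm; origin at the centre of its underside, axes as the handle. A lip at the top of its back (+x) hangs over the top edge of the rack panel and reaches 16 mm down behind it: the tote must rise more than that before it can move away from the panel, towards its own -x.
- block1_mid (a point): green nylon plug-in connector block, 20 x 14 x 13 mm, 12 g, slippery (it starts to slide in the tote at 9 to 14 degrees of slope; about 35 degrees towards the corner brings it all the way along the walls); point at its centre, x along its length, loose in the blue tote
- block2_mid (a point): green nylon plug-in connector block, 20 x 14 x 13 mm, 12 g, slippery (it starts to slide in the tote at 9 to 14 degrees of slope; about 35 degrees towards the corner brings it all the way along the walls); point at its centre, x along its length, loose in the blue tote
- block3_mid (a point): green nylon plug-in connector block, 20 x 14 x 13 mm, 12 g, slippery (it starts to slide in the tote at 9 to 14 degrees of slope; about 35 degrees towards the corner brings it all the way along the walls); point at its centre, x along its length, loose in the blue tote
- mat_mid (a point): centre of the top of the green work mat, 180 (x) x 200 (y) x 2 mm, fixed flat on the bench
- rack: fixed dark steel rack: upright panel 6 mm thick, 340 mm wide (y), top edge 125 mm above the bench, on a foot that reaches 30 mm in front and 100 mm behind the panel; origin on the bench under the panel's mid-plane, x points away behind the panel, the totes hang on its -x side about 90 mm to either side of the middle
- spare: grey tote of the same make (its handle reaches 188 mm above the bench) without a yellow corner, hung on the other half of the same rack, with two orange blocks in it; origin at the centre of its underside, axes like the blue tote's; leave alone
- module: white and grey drive module lying on the bench on the other side from the mat, 120 (x) x 90 (y) x 55 mm; origin centre of underside; leave alone
- meter: yellow multimeter lying flat, 150 (x) x 75 (y) x 40 mm; origin centre of underside; leave alone
- mug: white mug, 80 mm wide, 95 mm tall, handle at +y; origin centre of underside; leave alone
- driver: red-handled screwdriver lying on the bench, 190 mm long along its x; leave alone

How it is judged:
By the outcome, as a careful person would: the job done as asked, in the order asked, and still so for the second after the job is handed in, while the arm keeps its last pose, push and grip.
It also fails if it takes over 51 s, if anything falls off the work surface, if the arm or the gripper's body presses on something with over 40 N, if the wrist force passes 120 N, or if a joint passes its speed limit or range.

## Working session

There is one attempt and no reset: what is moved stays moved. The work goes in short steps, Python scripts to look and compute and a tool call to move; the robot and the scene stay as the last step left them, time stands still between calls to the robot, and variables do not carry over. Pictures are saved under pics/ and viewed, at most 10 in all, crops included, and the job is handed in when it is done.

Besides the shell and the picture viewer there is one more tool, called by a JSON object that holds its "fn" and its "kwargs", one argument or row to a line. arm_command: Moves the arm, as the interface text tells. Its arguments: {"type":"object","properties":{"targets":{"type":"array","items":{"type":"array","items":{"type":"number"}}}},"required":["targets"]}

```bash
ls; mkdir -p pics
cat > h.py <<'E'
from cell import env
import cv2, numpy as np
from scipy.spatial.transform import Rotation as Ro
def grab(n,f=None):
    s=env.state(); c=env.read_camera(n)
    if f: cv2.imwrite('pics/'+f,c['frame'][:,:,::-1])
    if n=='wrist':
        T=np.eye(4);T[:3,:3]=Ro.from_euler('xyz',s['tcp_rot']).as_matrix() if len(s['tcp_rot'])==3 else np.array(s['tcp_rot'])
        T[:3,3]=s['eef_pos'];c['T']=T@np.array(c['hand_eye'])
    else: c['T']=np.array(c['world_from_camera'])
    c['f']=210/np.tan(np.radians(c['vertical_fov'])/2)
    return c
def ray(c,u,v):
    d=c['T'][:3,:3]@np.array([(u-c['cx'])/c['f'],(v-c['cy'])/c['f'],1]);return c['T'][:3,3],d
def onz(c,u,v,z):
    o,d=ray(c,u,v);return o+d*(z-o[2])/d[2]
def tri(*r):
    A=0;b=0
    for o,d in r:
        d=d/np.linalg.norm(d);P=np.eye(3)-np.outer(d,d);A=A+P;b=b+P@o
    return np.linalg.solve(A,b)
def proj(c,p):
    q=np.linalg.inv(c['T'])@np.r_[p,1];return c['cx']+c['f']*q[0]/q[2],c['cy']+c['f']*q[1]/q[2]
E
python3 - <<'E'
from h import *
print(env.state())
for n in('scene','top'):
    c=grab(n,n+'1.png');print(c['T'].round(2),c['f'])
E
```

```text
pics
{'t': 0.0, 'joints': array([-1.28862691e+00,  4.91579976e-01,  1.55949192e+00,  8.63889026e-07,
        1.09170389e+00, -1.05604691e-01]), 'qvel': array([-1.84780985e-04,  1.23744467e-03, -4.72420919e-05,  1.77349327e-03,
        8.31795714e-04, -2.07842428e-03]), 'tau': array([-1.96859124e-03, -6.12659740e+01, -2.58184272e+01,  6.91789761e-02,
        4.82332672e-02, -9.20721982e-05]), 'eef_pos': array([ 236.27453423, -578.33132087,  214.03444367]), 'tcp_rot': array([-3.14041619e+00, -1.25474546e-04,  3.87773634e-01]), 'ft_force': array([-0.0920682 ,  0.44743086, -0.14144452]), 'moment': array([-0.00941219,  0.04782303, -0.01799985]), 'grip_force': 0.0, 'opening': 1.0015047637742158}
[[-8.1000e-01  3.7000e-01 -4.5000e-01  1.1723e+03]
 [ 5.9000e-01  5.0000e-01 -6.4000e-01  9.3327e+02]
 [-1.0000e-02 -7.8000e-01 -6.2000e-01  9.7495e+02]
 [ 0.0000e+00  0.0000e+00  0.0000e+00  1.0000e+00]] 543.7816924759635
[[-1.40000e-01 -9.70000e-01  2.10000e-01  3.21370e+02]
 [-9.90000e-01  1.40000e-01 -3.00000e-02  5.15800e+01]
 [-0.00000e+00 -2.10000e-01 -9.80000e-01  1.22163e+03]
 [ 0.00000e+00  0.00000e+00  0.00000e+00  1.00000e+00]] 454.7115499586148
```

View pics/scene1.png

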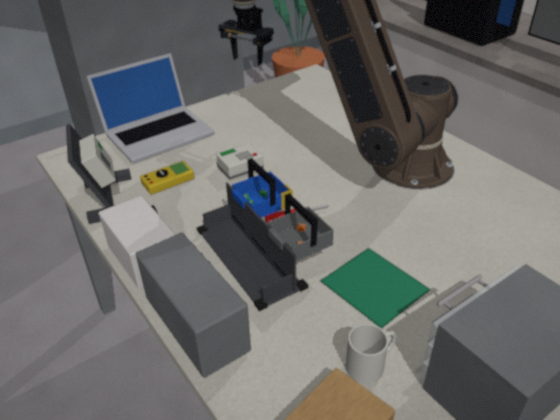

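View pics/top1.png

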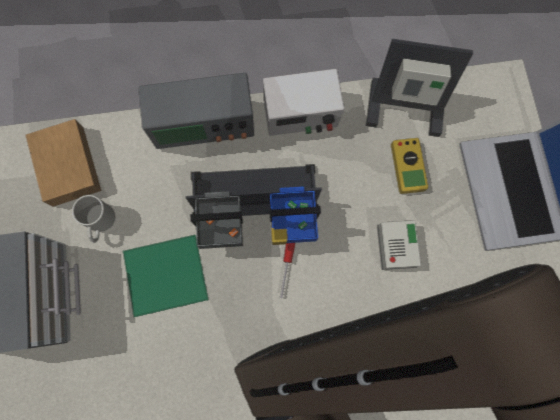

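The top view shows the blue tote at about (294,216), its black bar from (271,211) to (320,212), and the yellow corner at (279,236). The mat is centred near (166,275), and the grey tote is at (218,222). In the scene view, the blue bar runs from (252,165) to (272,200).

Run:
```python
from h import *
t=grab('top');s=grab('scene')
def blob(c,lo,hi,m=30,box=None):
    h=cv2.cvtColor(c['frame'],cv2.COLOR_RGB2HSV);k=cv2.inRange(h,lo,hi)
    n,_,st,ce=cv2.connectedComponentsWithStats(k);return [(st[i].tolist(),ce[i].round(1).tolist()) for i in range(1,n) if st[i][4]>m]
print('blue',blob(t,(108,150,60),(125,255,255),200));print('yel',blob(t,(20,150,80),(32,255,255)));print('green',blob(t,(60,100,30),(85,255,160),500))
print('yel s',blob(s,(20,150,80),(32,255,255),20));print('green s',blob(s,(60,100,30),(85,255,160),500))
for nm,u,v,z in [('barL',271,211,179),('barR',320,212,179),('matc',166,275,2),('rackL',192,176,125),('rackR',318,165,125),('drv',288,255,20)]:
    print(nm,onz(t,u,v,z).round())
g=blob(t,(60,100,30),(85,255,160),2000)[0][1]; print('mat',onz(t,*g,2).round(),onz(s,376,286,2).round())
for z in(169,179,189):print(z,onz(s,252,165,z).round(),onz(s,272,200,z).round())
def up(c,x0,x1,y0,y1,n): cv2.imwrite('pics/'+n,cv2.resize(c['frame'][y0:y1,x0:x1,::-1],None,fx=5,fy=5,interpolation=cv2.INTER_CUBIC))
a=cv2.resize(t['frame'][150:260,240:340,::-1],None,fx=4,fy=5,interpolation=cv2.INTER_CUBIC)
b=cv2.resize(s['frame'][150:260,230:330,::-1],None,fx=4,fy=5,interpolation=cv2.INTER_CUBIC)
cv2.imwrite('pics/ab.png',np.hstack([a,b]))
```

```text
blue [([546, 139, 14, 52, 304], [554.6, 161.5]), ([270, 187, 46, 23, 676], [291.1, 197.6]), ([272, 214, 46, 27, 844], [296.8, 226.0])]
yel [([393, 139, 34, 53, 711], [407.3, 160.8]), ([272, 229, 14, 14, 127], [278.3, 236.1])]
green [([124, 236, 83, 80, 4816], [164.8, 275.4])]
yel s [([141, 164, 52, 30, 701], [165.0, 179.5]), ([282, 190, 10, 18, 54], [285.4, 196.9])]
green s [([322, 249, 107, 78, 4224], [374.8, 286.7])]
barL [553.  10. 179.]
barR [ 534. -104.  179.]
matc [457. 305.   2.]
rackL [681. 191. 125.]
rackR [ 666. -127.  125.]
drv [463. -25.  20.]
mat [457. 308.   2.] [457. 316.   2.]
169 [537. -94. 169.] [583.  63. 169.]
179 [545. -81. 179.] [590.  74. 179.]
189 [553. -69. 189.] [598.  84. 189.]
```

View pics/ab.png

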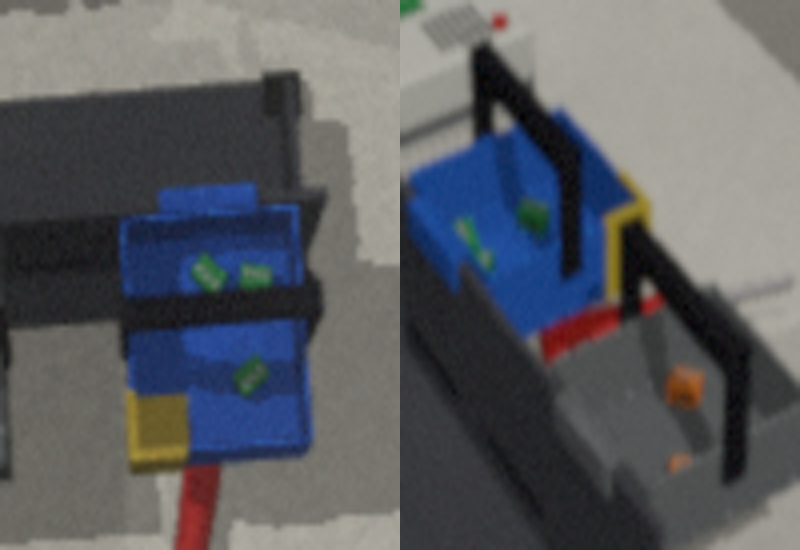

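The left crop (top camera) shows the bar from about (271,212) to (319,210) in full-frame pixels. The right crop (scene camera) shows the same bar from (251,161) to (272,181). All three green blocks are visible in the tote.

Run:
```python
from h import *
t=grab('top');s=grab('scene')
L=tri(ray(t,272.5,212),ray(s,272,182));R=tri(ray(t,318.5,210.5),ray(s,251,161.5))
print(L.round(),R.round(),((L+R)/2).round(),np.linalg.norm(L-R))
d=L-R;yaw=np.arctan2(-d[0],d[1]);print('tote yaw deg',np.degrees(yaw))
st=env.state();M=Ro.from_euler('xyz',st['tcp_rot']).as_matrix();print(M.round(2))
C=(L+R)/2;print('shift to above handle z=300, tool axes',M.T@(np.r_[C[:2],300]-st['eef_pos']))
for n in('top',): print(onz(t,192,176,125),onz(t,318,165,125))
```

```text
[548.   8. 177.] [ 538. -100.  177.] [543. -46. 177.] 109.20991864961174
tote yaw deg -5.394845637468068
[[ 0.93  0.38 -0.  ]
 [ 0.38 -0.93  0.  ]
 [ 0.   -0.   -1.  ]]
shift to above handle z=300, tool axes [ 485.0539666  -377.17285997  -85.40761109]
[681.40275466 191.49399567 125.        ] [ 666.27993997 -126.80385508  125.        ]
```

{"fn": "arm_command", "kwargs": {
  "targets": [
    [0,0,-50,0,1],
    [0,0,-100,0,1],
    [0,0,-150,0,1],
    [0,0,-200,0,1],
    [0,0,-250,0,1]
  ]
}}

```text
t: 0.8
eef_pos: [236.2, -578.0, 467.0]
tcp_rot: [3.141, 0.0, 0.388]
ft_force: [-0.5, -1.2, -0.1]
opening: 1.001
grip_force: 0.0
```

{"fn": "arm_command", "kwargs": {
  "targets": [
    [0,0,-50,0,1],
    [0,0,-100,0,1],
    [0,0,-150,0,1],
    [0,0,-200,0,1],
    [0,0,-250,0,1]
  ]
}}

```text
t: 1.3
eef_pos: [237.1, -581.1, 685.5]
tcp_rot: [3.137, 0.0, 0.388]
ft_force: [-0.2, -0.8, 0.3]
opening: 1.002
grip_force: 0.0
```

{"fn": "arm_command", "kwargs": {
  "targets": [
    [0,0,-50,0,1],
    [0,0,-100,0,1],
    [0,0,-150,0,1],
    [0,0,-200,0,1],
    [0,0,-250,0,1]
  ]
}}

```text
t: 1.8
eef_pos: [202.2, -520.4, 757.3]
tcp_rot: [3.122, 0.001, 0.387]
ft_force: [-0.3, 0.2, -0.4]
opening: 1.001
grip_force: 0.0
```

{"fn": "arm_command", "kwargs": {
  "targets": [
    [0,0,-50,0,1],
    [0,0,-100,0,1],
    [0,0,-250,0,1],
    [0,0,-350,0,1],
    [0,0,-450,0,1]
  ]
}}

```text
t: 2.3
eef_pos: [172.6, -445.3, 808.1]
tcp_rot: [3.106, 0.001, 0.388]
ft_force: [0.3, -1.0, -0.1]
opening: 1.004
grip_force: 0.0
```

```bash
python3 -c "
from h import *
s=env.state();print(s['joints'].round(3),s['qvel'].round(2),s['eef_pos'],s['tcp_rot'])"
```

```text
[-1.342  0.42   0.049  0.01   2.638 -0.15 ] [-0.05 -0.17  0.    0.01  0.17 -0.04] [ 172.61688938 -445.33732582  808.0653707 ] [3.10607255e+00 7.40150183e-04 3.87897033e-01]
```

{"fn": "arm_command", "kwargs": {
  "targets": [
    [0,0,50,0,1],
    [0,0,100,0,1],
    [0,0,150,0,1]
  ]
}}

```text
t: 2.6
eef_pos: [174.7, -452.8, 731.2]
tcp_rot: [3.104, 0.001, 0.387]
ft_force: [0.9, -1.2, 2.1]
opening: 1.001
grip_force: 0.0
```

```bash
python3 -c "
from h import *
s=env.state();print(s['joints'].round(3),s['qvel'].round(2),s['eef_pos'],s['tcp_rot'])"
```

```text
[-1.342  0.223  0.641  0.006  2.24  -0.154] [ 0.   -0.59  1.97 -0.01 -1.36 -0.01] [ 174.68997259 -452.80064764  731.16583728] [3.10444797e+00 9.30360383e-04 3.87455198e-01]
```

```bash
cat >> h.py <<'E'
def shift(p,yaw=None):
    s=env.state();M=Ro.from_euler('xyz',s['tcp_rot']).as_matrix()
    print('now',s['eef_pos'].round(1),s['tcp_rot'].round(3),'joints',s['joints'].round(2),'t',round(s['t'],2),'shift',(M.T@(np.array(p)-s['eef_pos'])).round(1))
E
python3 -c "
from h import *
shift([543,-46,330])"
```

```text
now [ 174.7 -452.8  731.2] [3.104e+00 1.000e-03 3.870e-01] joints [-1.34  0.22  0.64  0.01  2.24 -0.15] t 2.6 shift [ 495.1 -252.2  391.6]
```

{"fn": "arm_command", "kwargs": {
  "targets": [
    [182,-93,144,0,1],
    [182,-93,144,0,1],
    [182,-93,144,0,1],
    [182,-93,144,0,1],
    [182,-93,144,0,1]
  ]
}}

```text
t: 3.1
eef_pos: [310.4, -301.5, 583.6]
tcp_rot: [3.106, 0.001, 0.387]
ft_force: [0.6, -1.2, 0.0]
opening: 1.003
grip_force: 0.0
```

{"fn": "arm_command", "kwargs": {
  "targets": [
    [182,-93,144,0,1],
    [182,-93,144,0,1],
    [182,-93,144,0,1],
    [182,-93,144,0,1],
    [182,-93,144,0,1]
  ]
}}

```text
t: 3.6
eef_pos: [445.7, -151.8, 436.3]
tcp_rot: [3.105, 0.001, 0.388]
ft_force: [1.5, -1.6, 0.3]
opening: 1.003
grip_force: 0.0
```

{"fn": "arm_command", "kwargs": {
  "targets": [
    [131,-66,103,-40,1],
    [131,-66,103,-40,1],
    [131,-66,103,-40,1],
    [131,-66,103,-40,1],
    [131,-66,103,-40,1]
  ]
}}

```text
t: 4.1
eef_pos: [543.5, -44.2, 328.8]
tcp_rot: [3.12, 0.025, 1.094]
ft_force: [0.1, -0.3, 1.3]
opening: 0.999
grip_force: 0.0
```

```bash
python3 -c "
from h import *
shift([543,-46,330])"
```

```text
now [543.5 -44.2 328.8] [3.12  0.025 1.094] joints [-0.19  0.27  1.59 -0.03  1.26  0.3 ] t 4.1 shift [-1.9  0.5 -1.1]
```

{"fn": "arm_command", "kwargs": {
  "targets": [
    [0,0,30,-23,1],
    [0,0,30,-23,1],
    [0,0,30,-23,1],
    [0,0,30,-23,1]
  ]
}}

```text
t: 4.5
eef_pos: [543.2, -47.4, 301.8]
tcp_rot: [3.127, 0.032, 1.489]
ft_force: [-0.0, -0.1, 1.1]
opening: 0.997
grip_force: 0.0
```

```bash
python3 -c "
from h import *
c=grab('wrist','w1.png');print(c['T'].round(3),c['f'])
shift([543,-46,300])
for p in ([543,-46,186],[548,8,186],[538,-100,186]):print(proj(c,p))"
```

```text
[[ 9.97000e-01 -8.20000e-02 -1.10000e-02  5.46687e+02]
 [-8.10000e-02 -9.49000e-01 -3.04000e-01  3.50770e+01]
 [ 1.50000e-02  3.04000e-01 -9.52000e-01  4.68875e+02]
 [ 0.00000e+00  0.00000e+00  0.00000e+00  1.00000e+00]] 300.3628371395657
now [543.3 -47.4 301.9] [3.126 0.032 1.485] joints [-0.19  0.29  1.64 -0.03  1.19 -0.1 ] t 4.55 shift [ 1.4 -0.5  1.9]
(np.float64(280.4108038782694), np.float64(200.76468167950276))
(np.float64(280.99452026421596), np.float64(144.34805998445705))
(np.float64(279.8890585632164), np.float64(251.19175340333717))
```

View pics/w1.png

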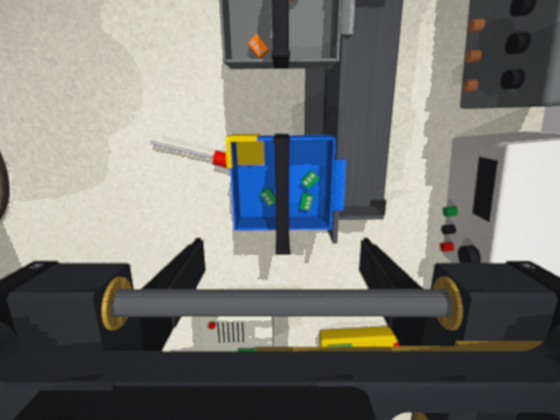

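The wrist view shows the bar running from (281,136) to (283,253), nearly parallel to the image's vertical, with the fingers on either side.

```bash
python3 -c "
from h import *
c=grab('wrist');t=grab('top');s=grab('scene')
a=onz(c,281.5,135.5,188);b=onz(c,283,253,188);m=(a+b)/2;print(a,b,np.hypot(*(a-b)[:2]),m,'yaw',np.degrees(np.arctan2(-(a-b)[0],(a-b)[1])))
print('tri',tri(ray(c,281.5,135.5),ray(s,272.5,181)),tri(ray(c,283,253),ray(s,250.5,161)))
shift([m[0],m[1],160])"
```

```text
[549.5065463  15.9889291 188.       ] [ 541.04741402 -101.42388683  188.        ] 117.7171451597379 [545.27698016 -42.71747887 188.        ] yaw -4.120815859281986
tri [548.93037418  16.20660209 184.6454955 ] [ 538.73795032 -103.53542263  178.52227572]
now [543.5 -47.4 302.1] [3.126 0.032 1.485] joints [-0.19  0.29  1.64 -0.03  1.19 -0.09] t 4.7 shift [  9.4  -0.9 141.8]
```

{"fn": "arm_command", "kwargs": {
  "targets": [
    [9,-1,40,-1,1],
    [9,-1,80,-1,1],
    [9,-1,110,-1,1],
    [9,-1,130,-1,1],
    [9,-1,142,-1,1]
  ]
}}

```text
t: 5.2
eef_pos: [544.8, -43.0, 158.2]
tcp_rot: [3.128, 0.032, 1.503]
ft_force: [0.0, -0.7, -0.1]
opening: 1.0
grip_force: 0.0
```

{"fn": "arm_command", "kwargs": {
  "targets": [
    [0,0,0,0,0.6],
    [0,0,0,0,0.3],
    [0,0,0,0,0],
    [0,0,0,0,0],
    [0,0,0,0,0]
  ]
}}

```text
t: 5.7
eef_pos: [545.4, -43.1, 160.4]
tcp_rot: [3.125, 0.033, 1.504]
ft_force: [0.2, 0.1, 0.1]
opening: 0.637
grip_force: 0.0
```

{"fn": "arm_command", "kwargs": {
  "targets": [
    [0,0,0,0,0],
    [0,0,0,0,0],
    [0,0,0,0,0]
  ]
}}

```text
t: 6.0
eef_pos: [545.2, -43.1, 159.7]
tcp_rot: [3.126, 0.033, 1.504]
ft_force: [1.2, 0.3, -0.2]
opening: 0.385
grip_force: 0.0
```

```bash
python3 -c "
from h import *
shift([545.3,-42.7,210])"
```

```text
now [545.2 -43.1 159.7] [3.126 0.033 1.504] joints [-0.18  0.44  1.82 -0.04  0.86 -0.09] t 6.0 shift [ -1.3   0.8 -50.2]
```

{"fn": "arm_command", "kwargs": {
  "targets": [
    [0,0,0,0,0],
    [0,0,0,0,0],
    [0,0,0,0,0],
    [0,0,0,0,0],
    [0,0,0,0,0]
  ]
}}

```text
t: 6.5
eef_pos: [545.8, -43.1, 159.7]
tcp_rot: [3.125, 0.033, 1.504]
ft_force: [5.5, 0.2, -3.1]
opening: 0.148
grip_force: 30.0
```

{"fn": "arm_command", "kwargs": {
  "targets": [
    [-1,1,-10,0,0],
    [-1,1,-20,0,0],
    [-1,1,-30,0,0],
    [-2,1,-40,0,0],
    [-2,1,-50,0,0]
  ]
}}

```text
t: 7.0
eef_pos: [545.2, -43.4, 210.7]
tcp_rot: [3.126, 0.033, 1.505]
ft_force: [0.1, -0.1, -3.2]
opening: 0.141
grip_force: 30.0
```

```bash
python3 -c "
from h import *
grab('scene','s2.png');shift([470,-42,330])"
```

```text
now [545.8 -43.5 212.2] [3.124 0.033 1.504] joints [-0.18  0.38  1.76 -0.04  0.98 -0.1 ] t 7.05 shift [  -7.4  -73.7 -118.9]
```

View pics/s2.png

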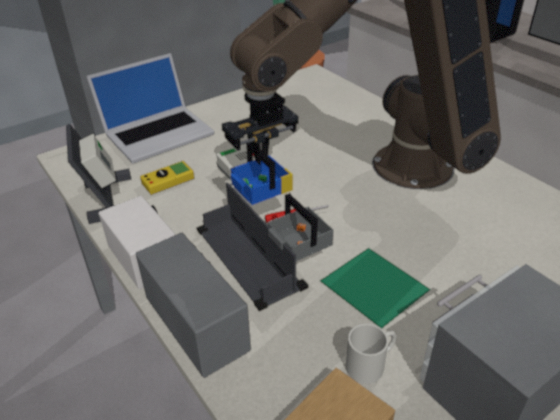

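The tote is off the rack and hangs level from the gripper at about (262,180) in the scene view. All blocks are inside it, and the grey tote and screwdriver have not moved.

{"fn": "arm_command", "kwargs": {
  "targets": [
    [-2,1,-30,0,0],
    [-4,2,-70,0,0],
    [-6,3,-110,0,0],
    [-8,4,-150,0,0],
    [-10,5,-190,0,0]
  ]
}}

```text
t: 7.55
eef_pos: [546.7, -47.3, 401.9]
tcp_rot: [3.126, 0.033, 1.505]
ft_force: [1.3, -0.5, -2.8]
opening: 0.141
grip_force: 30.0
```

{"fn": "arm_command", "kwargs": {
  "targets": [
    [30,0,-10,-8,0],
    [70,0,-20,-16,0],
    [110,0,-30,-24,0],
    [150,0,-40,-32,0],
    [190,0,-50,-40,0]
  ]
}}

```text
t: 8.05
eef_pos: [558.7, 145.4, 444.3]
tcp_rot: [-3.132, 0.035, 2.209]
ft_force: [1.4, -0.7, -2.9]
opening: 0.143
grip_force: 30.0
```

```bash
python3 -c "
from h import *
shift([640,410,500])"
```

```text
now [558.7 145.4 444.3] [-3.132  0.035  2.209] joints [ 0.16  0.28  1.3  -0.04  1.56 -0.48] t 8.05 shift [162.2 222.3 -63.5]
```

{"fn": "arm_command", "kwargs": {
  "targets": [
    [25,35,-9,-8,0],
    [50,70,-18,-16,0],
    [75,105,-27,-24,0],
    [100,140,-36,-32,0],
    [125,175,-45,-40,0]
  ]
}}

```text
t: 8.55
eef_pos: [625.9, 351.1, 483.2]
tcp_rot: [-3.112, 0.021, 2.907]
ft_force: [1.9, 0.4, -2.5]
opening: 0.143
grip_force: 30.0
```

```bash
python3 -c "
from h import *
shift([720,465,500])"
```

```text
now [625.9 351.1 483.2] [-3.112  0.021  2.907] joints [ 0.43  0.55  0.78 -0.04  1.82 -0.91] t 8.55 shift [-65.4 132.1 -19.4]
```

{"fn": "arm_command", "kwargs": {
  "targets": [
    [-20,40,-5,0,0],
    [-40,75,-10,0,0],
    [-60,110,-15,0,0],
    [-85,140,-15,0,0],
    [-115,170,-15,0,0]
  ]
}}

```text
t: 9.05
eef_pos: [719.5, 450.9, 453.6]
tcp_rot: [-3.121, 0.028, 2.903]
ft_force: [1.1, 0.9, -4.9]
opening: 0.145
grip_force: 30.0
```

{"fn": "arm_command", "kwargs": {
  "targets": [
    [-30,40,0,0,0],
    [-60,80,0,0,0],
    [-90,120,0,0,0],
    [-120,160,0,0,0],
    [-150,200,0,0,0]
  ]
}}

```text
t: 9.55
eef_pos: [747.8, 488.1, 401.5]
tcp_rot: [3.128, 0.063, 2.901]
ft_force: [-0.4, -0.7, -3.6]
opening: 0.145
grip_force: 30.0
```

```bash
cat >> h.py <<'E'
def tilt():
    s=env.state();M=Ro.from_euler('xyz',s['tcp_rot']).as_matrix();z=M[:,2]
    b=np.arctan2(s['eef_pos'][1],s['eef_pos'][0]);o=np.array([np.cos(b),np.sin(b),0])
    print('t',round(s['t'],2),'joints',s['joints'].round(3),'pos',s['eef_pos'].round(),'R',np.hypot(*s['eef_pos'][:2]).round(),'bearing',np.degrees(b).round(1))
    print('tilt',np.degrees(np.arccos(-z[2])).round(1),'dir',np.degrees(np.arctan2(z[1],z[0])).round(1),'outward in tool',(M.T@o).round(2),'up in tool',M[2].round(2))
    print('gravity in tool',(-M[2]).round(3))
E
python3 -c "
from h import *
tilt()"
```

```text
t 9.55 joints [ 0.515  1.01   0.048 -0.037  2.028 -0.834] pos [748. 488. 401.] R 893.0 bearing 33.1
tilt 3.7 dir -1.6 outward in tool [-0.68  0.73  0.05] up in tool [-0.06  0.01 -1.  ]
gravity in tool [ 0.063 -0.013  0.998]
```

{"fn": "arm_command", "kwargs": {
  "targets": [
    [-145,155,-150,0,0],
    [-145,155,-150,0,0],
    [-145,155,-150,0,0],
    [-145,155,-150,0,0],
    [-145,155,-150,0,0]
  ]
}}

```text
t: 10.05
eef_pos: [741.9, 486.6, 427.7]
tcp_rot: [3.105, 0.084, 2.901]
ft_force: [-0.3, 0.0, -3.8]
opening: 0.144
grip_force: 30.0
```

```bash
python3 -c "
from h import *
tilt()"
```

```text
t 10.05 joints [ 0.516  0.981  0.048 -0.035  2.026 -0.833] pos [742. 487. 428.] R 887.0 bearing 33.3
tilt 5.3 dir 9.7 outward in tool [-0.68  0.73  0.08] up in tool [-0.08  0.04 -1.  ]
gravity in tool [ 0.084 -0.036  0.996]
```

{"fn": "arm_command", "kwargs": {
  "targets": [
    [-290,310,-250,0,0],
    [-290,310,-250,0,0],
    [-290,310,-250,0,0],
    [-290,310,-250,0,0],
    [-290,310,-250,0,0]
  ]
}}

```text
t: 10.55
eef_pos: [740.6, 487.9, 443.1]
tcp_rot: [3.083, 0.105, 2.9]
ft_force: [0.7, -0.1, -3.6]
opening: 0.143
grip_force: 30.0
```

{"fn": "arm_command", "kwargs": {
  "targets": [
    [-290,310,-250,0,0],
    [-290,310,-250,0,0],
    [-290,310,-250,0,0],
    [-290,310,-250,0,0],
    [-290,310,-250,0,0]
  ]
}}

```text
t: 11.05
eef_pos: [737.8, 488.0, 462.1]
tcp_rot: [3.059, 0.128, 2.899]
ft_force: [1.1, 0.1, -4.2]
opening: 0.143
grip_force: 30.0
```

{"fn": "arm_command", "kwargs": {
  "targets": [
    [-290,310,-250,0,0],
    [-290,310,-250,0,0],
    [-290,310,-250,0,0],
    [-290,310,-250,0,0],
    [-290,310,-250,0,0]
  ]
}}

```text
t: 11.55
eef_pos: [733.7, 487.2, 482.9]
tcp_rot: [3.035, 0.15, 2.896]
ft_force: [-0.1, 0.1, -3.2]
opening: 0.145
grip_force: 30.0
```

```bash
python3 -c "
from h import *
tilt()"
```

```text
t 11.55 joints [ 0.519  0.919  0.048 -0.028  1.992 -0.828] pos [734. 487. 483.] R 881.0 bearing 33.6
tilt 10.5 dir 21.6 outward in tool [-0.67  0.72  0.18] up in tool [-0.15  0.11 -0.98]
gravity in tool [ 0.149 -0.105  0.983]
```

{"fn": "arm_command", "kwargs": {
  "targets": [
    [-300,310,-100,0,0],
    [-300,310,-100,0,0],
    [-300,310,-100,0,0],
    [-300,310,-100,0,0],
    [-300,310,-100,0,0]
  ]
}}

```text
t: 12.05
eef_pos: [756.7, 498.3, 458.6]
tcp_rot: [3.011, 0.172, 2.894]
ft_force: [-0.2, 0.5, -3.8]
opening: 0.149
grip_force: 30.0
```

{"fn": "arm_command", "kwargs": {
  "targets": [
    [-300,310,-100,0,0],
    [-300,310,-100,0,0],
    [-300,310,-100,0,0],
    [-300,310,-100,0,0],
    [-300,310,-100,0,0]
  ]
}}

```text
t: 12.55
eef_pos: [773.6, 506.4, 445.4]
tcp_rot: [2.985, 0.196, 2.89]
ft_force: [-0.4, -0.1, -3.2]
opening: 0.147
grip_force: 30.0
```

{"fn": "arm_command", "kwargs": {
  "targets": [
    [-300,310,-90,0,0],
    [-300,310,-90,0,0],
    [-300,310,-90,0,0],
    [-300,310,-90,0,0],
    [-300,310,-90,0,0]
  ]
}}

```text
t: 13.05
eef_pos: [788.0, 513.4, 436.3]
tcp_rot: [2.959, 0.219, 2.886]
ft_force: [-0.8, 0.7, -3.1]
opening: 0.146
grip_force: 30.0
```

{"fn": "arm_command", "kwargs": {
  "targets": [
    [-300,310,-80,0,0],
    [-300,310,-80,0,0],
    [-300,310,-80,0,0],
    [-300,310,-80,0,0],
    [-300,310,-80,0,0]
  ]
}}

```text
t: 13.55
eef_pos: [800.2, 519.6, 431.2]
tcp_rot: [2.933, 0.243, 2.881]
ft_force: [-0.2, 0.1, -3.1]
opening: 0.147
grip_force: 30.0
```

```bash
python3 -c "
from h import *
tilt()"
```

```text
t 13.55 joints [ 0.511  0.991  0.048 -0.016  1.784 -0.831] pos [800. 520. 431.] R 954.0 bearing 33.0
tilt 18.3 dir 26.5 outward in tool [-0.65  0.69  0.31] up in tool [-0.24  0.2  -0.95]
gravity in tool [ 0.24  -0.201  0.95 ]
```

{"fn": "arm_command", "kwargs": {
  "targets": [
    [-285,325,-45,0,0],
    [-285,325,-45,0,0],
    [-285,325,-45,0,0],
    [-285,325,-45,0,0],
    [-285,325,-45,0,0]
  ]
}}

```text
t: 14.05
eef_pos: [810.3, 534.7, 420.2]
tcp_rot: [2.906, 0.266, 2.876]
ft_force: [0.4, 0.7, -3.4]
opening: 0.144
grip_force: 30.0
```

{"fn": "arm_command", "kwargs": {
  "targets": [
    [-285,325,-35,0,0],
    [-285,325,-35,0,0],
    [-285,325,-35,0,0],
    [-285,325,-35,0,0],
    [-285,325,-35,0,0]
  ]
}}

```text
t: 14.55
eef_pos: [818.9, 547.4, 413.8]
tcp_rot: [2.879, 0.29, 2.87]
ft_force: [0.6, 0.4, -4.4]
opening: 0.148
grip_force: 30.0
```

{"fn": "arm_command", "kwargs": {
  "targets": [
    [-285,325,-20,0,0],
    [-285,325,-20,0,0],
    [-285,325,-20,0,0],
    [-285,325,-20,0,0],
    [-285,325,-20,0,0]
  ]
}}

```text
t: 15.05
eef_pos: [827.2, 558.9, 409.3]
tcp_rot: [2.85, 0.313, 2.863]
ft_force: [0.4, -0.0, -2.9]
opening: 0.144
grip_force: 30.0
```

{"fn": "arm_command", "kwargs": {
  "targets": [
    [-285,325,0,0,0],
    [-285,325,0,0,0],
    [-285,325,0,0,0],
    [-285,325,0,0,0],
    [-285,325,0,0,0]
  ]
}}

```text
t: 15.55
eef_pos: [836.0, 569.5, 404.6]
tcp_rot: [2.822, 0.336, 2.855]
ft_force: [-0.3, 0.7, -3.1]
opening: 0.146
grip_force: 30.0
```

```bash
python3 -c "
from h import *
tilt()
cv2.imwrite('pics/ws.png',np.hstack([cv2.resize(grab(n)['frame'][:,:,::-1],(400,300),interpolation=cv2.INTER_AREA) for n in ('wrist','top')]))"
```

```text
t 15.55 joints [ 0.537  1.038  0.048 -0.016  1.596 -0.806] pos [836. 569. 405.] R 1012.0 bearing 34.3
tilt 26.3 dir 28.8 outward in tool [-0.6   0.67  0.44] up in tool [-0.33  0.3  -0.9 ]
gravity in tool [ 0.329 -0.297  0.896]
```

View pics/ws.png

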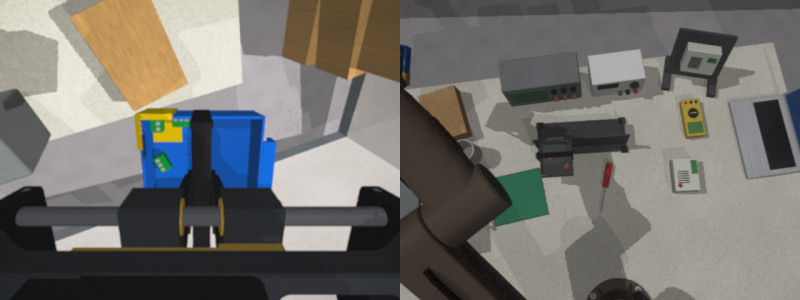

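Wrist view (left half): one block sits in the yellow corner at (157,126), one lies along the front wall at (181,123), and one is still sliding at (163,162). The tilt direction is right, so I'll continue.

{"fn": "arm_command", "kwargs": {
  "targets": [
    [-280,330,10,0,0],
    [-280,330,10,0,0],
    [-280,330,10,0,0],
    [-280,330,10,0,0],
    [-280,330,10,0,0]
  ]
}}

```text
t: 16.15
eef_pos: [841.8, 581.2, 403.4]
tcp_rot: [2.792, 0.358, 2.847]
ft_force: [-1.1, -0.4, -3.5]
opening: 0.148
grip_force: 30.0
```

{"fn": "arm_command", "kwargs": {
  "targets": [
    [-280,330,20,0,0],
    [-280,330,20,0,0],
    [-280,330,20,0,0],
    [-280,330,20,0,0],
    [-280,330,20,0,0]
  ]
}}

```text
t: 16.65
eef_pos: [846.8, 591.0, 405.2]
tcp_rot: [2.762, 0.38, 2.838]
ft_force: [-0.3, 0.1, -2.5]
opening: 0.145
grip_force: 30.0
```

{"fn": "arm_command", "kwargs": {
  "targets": [
    [-280,330,35,0,0],
    [-280,330,35,0,0],
    [-280,330,35,0,0],
    [-280,330,35,0,0],
    [-280,330,35,0,0]
  ]
}}

```text
t: 17.15
eef_pos: [852.0, 600.0, 407.7]
tcp_rot: [2.732, 0.402, 2.828]
ft_force: [0.6, -0.1, -3.9]
opening: 0.142
grip_force: 30.0
```

{"fn": "arm_command", "kwargs": {
  "targets": [
    [-280,330,50,0,0],
    [-280,330,50,0,0],
    [-280,330,50,0,0],
    [-280,330,50,0,0],
    [-280,330,50,0,0]
  ]
}}

```text
t: 17.65
eef_pos: [857.3, 608.1, 410.9]
tcp_rot: [2.702, 0.423, 2.818]
ft_force: [0.9, -0.3, -3.4]
opening: 0.146
grip_force: 30.0
```

{"fn": "arm_command", "kwargs": {
  "targets": [
    [-280,330,60,0,0],
    [-280,330,60,0,0],
    [-280,330,60,0,0],
    [-280,330,60,0,0],
    [-280,330,60,0,0]
  ]
}}

```text
t: 18.15
eef_pos: [861.8, 615.1, 416.5]
tcp_rot: [2.67, 0.444, 2.806]
ft_force: [0.3, -0.1, -3.1]
opening: 0.141
grip_force: 30.0
```

```bash
python3 -c "
from h import *
tilt()
s=env.state();M=Ro.from_euler('xyz',s['tcp_rot']).as_matrix()
p=np.array([457,312,330.])+M@np.array([0,0,-70]) # tote middle over mat
print(p);shift(p)"
```

```text
t 18.15 joints [ 0.562  1.052  0.048 -0.016  1.405 -0.785] pos [862. 615. 416.] R 1059.0 bearing 35.5
tilt 36.4 dir 30.7 outward in tool [-0.52  0.61  0.59] up in tool [-0.43  0.41 -0.8 ]
gravity in tool [ 0.429 -0.41   0.805]
[421.25263813 290.80657128 386.32907507]
now [861.8 615.1 416.5] [2.67  0.444 2.806] joints [ 0.56  1.05  0.05 -0.02  1.41 -0.78] t 18.15 shift [ 292.3 -354.1 -298.9]
```

{"fn": "arm_command", "kwargs": {
  "targets": [
    [8,-10,-8,0,0],
    [24,-29,-24,0,0],
    [43,-52,-44,0,0],
    [64,-78,-65,0,0],
    [85,-104,-87,0,0]
  ]
}}

```text
t: 18.65
eef_pos: [732.0, 518.7, 406.8]
tcp_rot: [2.67, 0.444, 2.806]
ft_force: [1.7, 1.3, -1.5]
opening: 0.147
grip_force: 30.0
```

{"fn": "arm_command", "kwargs": {
  "targets": [
    [21,-26,-22,0,0],
    [43,-52,-44,0,0],
    [64,-78,-65,0,0],
    [85,-104,-87,0,0],
    [107,-130,-109,0,0]
  ]
}}

```text
t: 19.15
eef_pos: [570.9, 399.8, 396.1]
tcp_rot: [2.67, 0.445, 2.806]
ft_force: [-0.4, -0.2, -2.4]
opening: 0.147
grip_force: 30.0
```

{"fn": "arm_command", "kwargs": {
  "targets": [
    [21,-26,-22,0,0],
    [43,-52,-44,0,0],
    [64,-78,-65,0,0],
    [82,-98,-84,0,0],
    [95,-115,-97,0,0]
  ]
}}

```text
t: 19.65
eef_pos: [427.6, 294.6, 386.5]
tcp_rot: [2.669, 0.445, 2.806]
ft_force: [0.8, -0.3, -3.0]
opening: 0.144
grip_force: 30.0
```

{"fn": "arm_command", "kwargs": {
  "targets": [
    [4,-4,-4,0,0],
    [4,-5,-5,0,0],
    [4,-5,-5,0,0],
    [4,-5,-5,0,0],
    [4,-5,-5,0,0]
  ]
}}

```text
t: 20.15
eef_pos: [423.5, 291.2, 385.7]
tcp_rot: [2.671, 0.444, 2.807]
ft_force: [0.7, 0.1, -2.3]
opening: 0.143
grip_force: 30.0
```

```bash
python3 -c "
from h import *
tilt();shift([421,291,386])
cv2.imwrite('pics/ws2.png',np.hstack([cv2.resize(x,(400,300),interpolation=cv2.INTER_AREA) for x in (grab('wrist')['frame'][100:310,:280,::-1],grab('scene')['frame'][:,:,::-1])]))"
```

```text
t 20.15 joints [ 0.445 -0.044  1.957  0.095  0.597 -0.96 ] pos [423. 291. 386.] R 514.0 bearing 34.5
tilt 36.4 dir 30.7 outward in tool [-0.53  0.6   0.59] up in tool [-0.43  0.41 -0.8 ]
gravity in tool [ 0.429 -0.41   0.805]
now [423.5 291.2 385.7] [2.671 0.444 2.807] joints [ 0.45 -0.04  1.96  0.1   0.6  -0.96] t 20.15 shift [ 1.9 -0.3 -1.6]
```

View pics/ws2.png

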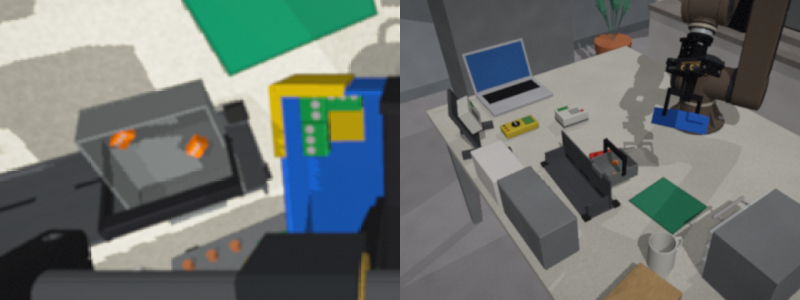

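Wrist crop (left half): all three blocks are packed together in the yellow corner, around (318,125). Scene view (right half): the tilted tote hangs free at (682,120), and nothing else has moved. I'll check that it is over the mat before handing in.

```bash
python3 -c "
from h import *
c=grab('scene');t=grab('top');s=env.state();M=Ro.from_euler('xyz',s['tcp_rot']).as_matrix()
p=s['eef_pos']+M@np.array([0,0,55.]);print('tote mid',p.round(),'mat 457 312')
for q in(c,t):
    k=cv2.inRange(cv2.cvtColor(q['frame'],cv2.COLOR_RGB2HSV),(108,150,40),(125,255,255))
    n,_,st,ce=cv2.connectedComponentsWithStats(k);print(np.round(proj(q,p)),[(ce[i].round(),st[i][4]) for i in range(1,n) if st[i][4]>200])
"
```

```text
tote mid [451. 308. 341.] mat 457 312
[391. 168.] [(array([134.,  92.]), np.int32(2036)), (array([394., 168.]), np.int32(1872))]
[127. 264.] [(array([555., 165.]), np.int32(304)), (array([108., 257.]), np.int32(1711)), (array([149., 252.]), np.int32(768))]
```

The tote's middle is at about (451, 308), directly above the mat centre at (457, 312), and both cameras agree. The arm is still, so I'm handing in.

```bash
python3 -c "
from cell import env
print(env.job_done())"
```

```text
the job is handed in; nothing more can be done
None
```

I handed in the job with the blue tote held over the green mat, tilted about 36° toward its yellow corner; in the last wrist view all three green blocks were gathered there and nothing else had moved.

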